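# Load the matching flask into the shaker

## Robot

A 6-joint arm with a two-finger parallel gripper is mounted at the origin on the work surface. World frame = base frame: x ahead of the robot, y to its left, z up, the work surface at z = 0. Lengths are in m, angles in rad, forces in N, time in s.
With the tool pointing down it reaches from about 0.425 to 0.95 m from the base axis. Payload 3.5 kg.
Tool frame: the origin (TCP) lies midway between the tips of the shut fingers; the grasp point (between the pads) lies 19 mm behind it (ctrl.pinch_z is the distance from the TCP to the grasp point, in m); z points along the fingers, y is the line along which they close (so a half turn about z gives the same grasp; the last joint's range is limited). The gripper opens to 85 mm and grips with 20 to 120 N. Pads are 22 mm wide; open, the fingers measure 114 mm over their backs; the gripper's body (76 mm by 85 mm) begins 54 mm behind the grasp point. The pads swing forward as they close: fully open they stand 13 mm farther back than shut.
Start: joints at [1.158, 0.286, 1.577, -0, 1.279, -0.15], TCP at [0.175, 0.652, 0.231] pointing down, gripper open.
Joint ranges: [-2.77, 2.77], [-0.9, 2.22], [0.21, 2.48], [-1.53, 4.67], [0.24, 2.81], [-2.84, 2.84]. Speed limits (rad/s): [2.79, 2.79, 3.14, 3.14, 3.14, 3.14].

## Interface

Orientations are given as a unit quaternion [x, y, z, w].
In Python, from plant import get_state, viewer, sign_off, ctrl gives the robot as it stands. The module is installed in compiled form; this text tells all that it offers.
- The arm moves only by the shell command python3 -m handwheel 'ROWS' [FORCE]. ROWS is JSON, a list that holds one entry, the list of rows, each a list of 5 numbers: the finger opening in m, from 0 to 0.0854, then the shift along the tool's x, y, z in m, then the turn about the tool's z in degrees. In form: [[[claw, x, y, z, spin], ...]]. A call has 1 to 12 rows; each row shifts and turns the commanded pose from where the row before left it, along the tool's axes as they then stand; what a row does not reach is not made up. A row lasts 1/12 s, in which the tool goes at most 41.7 mm and 7.16 degrees, less where a joint would pass 70% of its speed; a pose out of reach is approached as far as the arm can. A call is refused whole if a number of a shift passes 0.0417 or a number of a turn 7.16, either way. A call with a gripper value outside its range is refused whole. The fingers move at their own pace and stop on an object; FORCE is the grip in N (left out, the last holds). Time passes only in rows, so rows that do not move let the fingers close. It gives the time, the measured TCP pose, the force, the opening and the grip force at its end, in the units of the state.
- get_state(): the state, without advancing time (a new reading comes with each control period).
- viewer.read_camera(name): name is "scene" or "top" or "wrist"; returns the picture (400x640x3 uint8, blue, green, red); there is no depth.
- viewer.camera_params(name): a dict with "fov_y" (degrees; the focal length in pixels is half the picture's height over the tangent of half this angle, whatever the lens; pixels are square), "cx", "cy" (the principal point, pixels), "xyz" and "attitude" of the camera in the world; the wrist camera has in their place "hand_eye" (4x4, takes a point from camera to tool coordinates, whose origin is the TCP and whose axes are the flange's). Camera axes: x right, y up, looking along -z (the intrinsics and any distortion apply to the point x, -y, -z); pixel columns grow to the right and rows downward; lengths in m; the calibration is good to about 2 mm. A picture is of the moment at which its call begins: read the wrist's pose just before it. camera_params takes no time and is no camera call.
- sign_off(): hands the job in; it is judged then, once.
Trained networks look in the newest picture that a camera, given by its name, has taken for a name from the list of things; names that differ only in an ending like _2 or _b are one class to them, and where a whole thing is asked for, a point or a joint stands for the part that bears it (a point fixed in the world has none). Each returns a list of dicts, best first, with "confidence" (0 to 1); they miss things now and then, are a little off and sometimes report something else, mostly with a low value. They report only what shows in the picture. A call takes as long as a camera call. They do not tell look-alikes from the thing itself.
- viewer.look_for(camera, name): "extent" ([left, top, width, height] as shares, 0 to 1, of the picture: columns of its width, rows of its height, round what is visible of it).
- viewer.outline_of(camera, name): "mask" (400x640 bool, what is visible of it) and "extent" ([left, top, width, height] as shares, 0 to 1, of the picture: columns of its width, rows of its height, round what is visible of it).
- viewer.pinpoint(camera, name): "xy" ([column, row] as shares, 0 to 1, of the picture: columns of its width, rows of its height: a listed point, or the origin of a listed thing).
The state is a dict: "time": time; "qpos": joint angles; "dq": joint speeds; "joint_efforts": joint torques, N m; "eef_pos": TCP position; "tcp_rot": TCP orientation; "contact_force": force on the tool from outside, world axes, zero at the start; "wrist_torque": the same for the moment, N m; "opening": opening from 0.0 (shut) to 1.0 (fully open); "finger_force": force on a finger pad.
Only numpy, scipy, OpenCV 4.12 (cv2) and the standard library are available. Lean on these libraries where they do the work, as an engineer would, in place of code of your own. Each camera call takes 0.05 s, during which the arm holds its last target. There are 200 camera calls.

## Task

One clamp of the orbital shaker is still empty. From the three capped amber flasks standing on the bench, take the one of the same size as those already clamped in the shaker and stand it upright, fully down, in the empty clamp. Set the glass down without dropping it, and leave the other two bench flasks where they stand.

Things in the scene. Friction and masses are not known exactly. Their poses are not given: they have to be found in the camera images.
- flask_medium: THE FLASK TO LOAD, same size as those already clamped: a capped amber-glass conical flask standing upright: round base 52 mm in diameter, body narrowing to a 22 mm neck, blue cylindrical screw cap 30 mm in diameter and 22 mm tall on top, 90 mm tall in all, about 75 g. Origin at the centre of its underside, z up; the cap's middle is 79 mm above the origin. Stands loose on the bench (z = 0). Take it by the cap.
- clamp_empty: the empty one of four clamps (2 by 2, 92 mm apart) on a low white shaker; the rest hold fixed flasks. Ring of six rigid steel fingers, 60 mm free width, flaring to 74 mm at the tips 38 mm above the origin. Origin: centre of the clamp's underside, on the shaker platform (210 mm square) 70 mm above the bench; z up. A seated flask's underside is 4 mm above the origin.
- flask_small: look-alike, too small, leave it alone: a capped amber-glass conical flask standing upright: round base 39 mm in diameter, body narrowing to a 22 mm neck, blue cylindrical screw cap 30 mm in diameter and 22 mm tall on top, 72 mm tall in all, about 45 g. Origin at the centre of its underside, z up; the cap's middle is 61 mm above the origin. 
- flask_large: look-alike, too large (will not go down into the clamp), leave it alone: a capped amber-glass conical flask standing upright: round base 68 mm in diameter, body narrowing to a 22 mm neck, blue cylindrical screw cap 30 mm in diameter and 22 mm tall on top, 116 mm tall in all, about 120 g. Origin at the centre of its underside, z up; the cap's middle is 105 mm above the origin. 
There are look-alikes about, which are no part of the job. What is shaped like the flask_medium but purple is not meant.

How it is judged:
At the end, for the whole second after the job is handed in: The 52 mm flask stands in the clamp that was empty: its underside within 12 mm of the clamp's axis and less than 12 mm above the clamp's origin (4 mm is fully down), upright within 10 degrees and at rest. The small and large flasks stand upright within 30 mm of where they started (horizontal distance between flask_medium and clamp_empty below 0.012 m and z of flask_medium in the frame of clamp_empty below 0.012 m and angle between each of flask_medium, flask_small, flask_large's own z axis and vertical below 0.175 rad and linear speed of flask_medium below 0.03 m/s and distance of each of flask_small, flask_large from where it was at the start of the episode below 0.03 m); the robot touches nothing.
It fails at once if the flask is dropped: it moves faster than 0.7 m/s while not touched by the fingers (a fall of about 25 mm) (linear speed of flask_medium above 0.7 m/s and contact force between flask_medium and the fingers below 0.05 N).
It fails at once if the small or the large flask is knocked or carried more than 30 mm from its place (distance of any of flask_small, flask_large from where it was at the start of the episode above 0.03 m).
It also fails if it takes over 37 s, if anything falls off the work surface, if the arm or the gripper's body presses on something with over 40 N, if the wrist force passes 120 N, or if a joint passes its speed limit or range.

## Working session

There is one attempt and no reset: what is moved stays moved. The work goes in short steps, Python scripts to look and compute and a shell command to move; the robot and the scene stay as the last step left them, time stands still between calls to the robot, and variables do not carry over. Pictures are saved under pics/ and viewed, at most 10 in all, crops included, and the job is handed in when it is done.

```bash
mkdir -p pics; cat > h.py <<'E'
import numpy as np, cv2
from scipy.spatial.transform import Rotation as R
from plant import get_state, viewer, sign_off, ctrl
def cam(name):
    p=viewer.camera_params(name)
    f=200/np.tan(np.radians(p['fov_y'])/2)
    if 'hand_eye' in p:
        s=get_state(); T=np.eye(4); T[:3,:3]=R.from_quat(s['tcp_rot']).as_matrix(); T[:3,3]=s['eef_pos']
        T=T@np.array(p['hand_eye'])
    else:
        T=np.eye(4); a=np.array(p['attitude'])
        T[:3,:3]=a if a.shape==(3,3) else R.from_quat(a).as_matrix(); T[:3,3]=p['xyz']
    return p,f,T
def at_z(c,u,v,z):
    p,f,T=c
    d=T[:3,:3]@np.array([(u-p['cx'])/f,-(v-p['cy'])/f,-1]); o=T[:3,3]
    return o+d*(z-o[2])/d[2]
def proj(c,X):
    p,f,T=c
    q=T[:3,:3].T@(np.array(X)-T[:3,3]); return p['cx']+f*q[0]/-q[2], p['cy']-f*q[1]/-q[2]
E
python3 - <<'E'
from h import *
for n in ('top','scene'):
    c=cam(n); print(c[0])
    im=viewer.read_camera(n); cv2.imwrite(f'pics/{n}0.png',im)
    for o in ('flask_medium','flask_small','flask_large','clamp_empty'):
        for d in viewer.look_for(n,o)[:6]: print(n,o,round(d['confidence'],2),np.round(np.array(d['extent'])*[640,400,640,400],0))
        for d in viewer.pinpoint(n,o)[:5]:
            u,v=np.array(d['xy'])*[640,400]; print('  pt',round(d['confidence'],2),round(u),round(v),at_z(c,u,v,.07 if 'cl' in o else 0).round(3))
print(viewer.camera_params('wrist'),get_state())
E
```

```text
{'fov_y': 51.04284582906542, 'cx': 313.0796262930698, 'cy': 201.39888678336752, 'xyz': array([ 0.36345755, -0.02607801,  1.07042379]), 'attitude': array([ 0.07426861, -0.07001528, -0.6611001 ,  0.74332274])}
top flask_medium 0.88 [372. 171.  23.  24.]
top flask_medium 0.68 [327. 176.  24.  23.]
  pt 0.93 380 184 [ 0.653 -0.176  0.   ]
  pt 0.86 339 185 [ 0.635 -0.068  0.   ]
top flask_small 0.83 [422. 240.  21.  13.]
  pt 0.8 432 245 [ 0.506 -0.322  0.   ]
top flask_large 0.84 [343. 243.  28.  27.]
  pt 0.83 354 255 [ 0.458 -0.125  0.   ]
  pt 0.7 380 188 [ 0.642 -0.177  0.   ]
top clamp_empty 0.87 [228. 208.  32.  35.]
top clamp_empty 0.17 [343. 242.  29.  29.]
  pt 0.82 246 229 [0.485 0.145 0.07 ]
{'fov_y': 52.71699865032248, 'cx': 326.49662881835627, 'cy': 198.42887601810432, 'xyz': array([ 1.38576931, -0.11163774,  0.61985939]), 'attitude': array([0.35687256, 0.31918011, 0.58231851, 0.65701688])}
scene flask_medium 0.88 [249. 217.  25.  40.]
scene flask_medium 0.88 [300. 211.  18.  40.]
  pt 0.73 311 243 [ 0.624 -0.061  0.   ]
  pt 0.59 261 254 [ 0.65 -0.18  0.  ]
scene flask_sma
[... 670 characters left out ...]
])} {'time': 0.9, 'qpos': array([ 1.15797653e+00,  2.86270864e-01,  1.57668487e+00,  3.55403208e-05,
        1.27861159e+00, -1.50005074e-01]), 'dq': array([-0.00219255,  0.00082864, -0.00169557,  0.00097752,  0.00011238,
       -0.00040041]), 'joint_efforts': array([ 8.88997529e-04, -4.05942786e+01, -2.92950708e+01, -6.08778146e-05,
        2.81076673e-04,  8.43820629e-06]), 'eef_pos': array([0.17532763, 0.65182307, 0.23135252]), 'tcp_rot': array([ 1.31034575e-01,  9.91377799e-01,  1.68911077e-05, -1.28309079e-05]), 'contact_force': array([0.07835533, 0.10258095, 0.74367383]), 'wrist_torque': array([-0.01796346, -0.01812158,  0.01859736]), 'finger_force': 0.0, 'opening': 0.9973149348744428}
```

View pics/top0.png

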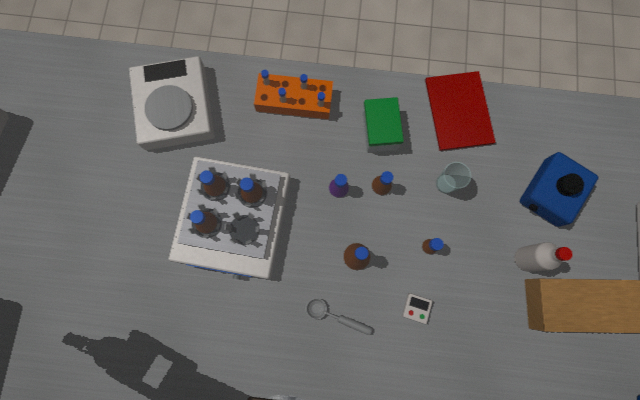

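View pics/scene0.png

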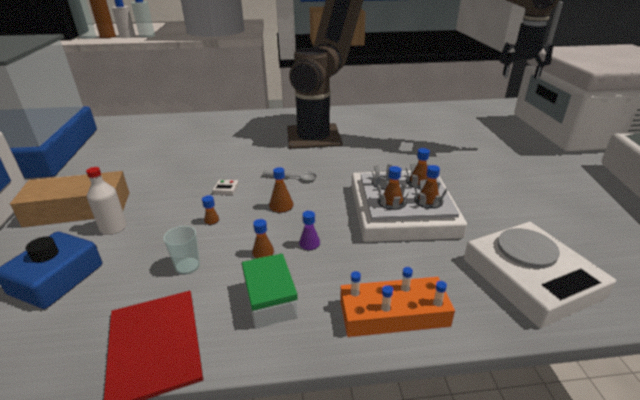

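The top view shows the amber medium flask at (380,184), the purple decoy at (339,185), the large flask at (355,256), the small one at (432,245) and the empty clamp at (245,229). The scene view agrees. I'm moving above the medium flask.

```bash
python3 -m handwheel '[[[0.065,-0.028,-0.028,0,0],[0.065,-0.028,-0.028,0,0],[0.065,-0.028,-0.028,0,0],[0.065,-0.028,-0.028,0,0],[0.065,-0.028,-0.028,0,0],[0.065,-0.028,-0.028,0,0],[0.065,-0.028,-0.028,0,0],[0.065,-0.028,-0.028,0,0],[0.065,-0.028,-0.028,0,0],[0.065,-0.028,-0.028,0,0],[0.065,-0.028,-0.028,0,0],[0.065,-0.028,-0.028,0,0]]]' 40
python3 -m handwheel '[[[0.065,-0.028,-0.028,0,0],[0.065,-0.028,-0.028,0,0],[0.065,-0.028,-0.028,0,0],[0.065,-0.028,-0.028,0,0],[0.065,-0.028,-0.028,0,0],[0.065,-0.028,-0.028,0,0],[0.065,-0.028,-0.028,0,0],[0.065,-0.028,-0.028,0,0],[0.065,-0.028,-0.028,0,0],[0.065,-0.028,-0.028,0,0],[0.065,-0.028,-0.028,0,0],[0.065,0,0,0,0]]]'
cat > look.py <<'E'
import sys
from h import *
# usage: look.py tag object z : wrist view, tool-frame offsets of object origin from TCP
tag,o,z=sys.argv[1],sys.argv[2],float(sys.argv[3])
s=get_state(); c=cam('wrist'); im=viewer.read_camera('wrist'); cv2.imwrite(f'pics/{tag}.png',im)
Rm=R.from_quat(s['tcp_rot']).as_matrix()
print('t',s['time'],'tcp',s['eef_pos'].round(4),'tilt z',Rm[:,2].round(3),'q',s['qpos'].round(2),'F',s['contact_force'].round(1))
for d in viewer.pinpoint('wrist',o)[:4]:
    u,v=np.array(d['xy'])*[640,400]; X=at_z(c,u,v,z); print('pt',round(d['confidence'],2),round(u),round(v),X.round(4),'tool',(Rm.T@(X-s['eef_pos'])).round(4))
for d in viewer.look_for('wrist',o)[:4]: print('box',round(d['confidence'],2),(np.array(d['extent'])*[640,400,640,400]).round())
if len(sys.argv)>4: # blue cap top
    zt=float(sys.argv[4]); hsv=cv2.cvtColor(im,cv2.COLOR_BGR2HSV); m=cv2.inRange(hsv,(100,120,40),(125,255,255))
    n,_,st,ce=cv2.connectedComponentsWithStats(m)
    for k in range(1,n):
        if st[k,4]>150:
            X=at_z(c,*ce[k],zt); print('cap',ce[k].round(),st[k],X.round(4),'tool',(Rm.T@(X-s['eef_pos'])).round(4))
E
python3 look.py w1 flask_medium 0 0.082
```

```text
time: 1.9
eef_pos: [0.4131, 0.2383, 0.2318]
tcp_rot: [0.131, 0.991, 0.0, 0.001]
contact_force: [0.9, 0.1, 0.3]
opening: 0.76
finger_force: 0.0
time: 2.9
eef_pos: [0.632, -0.1437, 0.2307]
tcp_rot: [0.134, 0.991, -0.001, 0.001]
contact_force: [-0.4, 0.5, -0.4]
opening: 0.762
finger_force: 0.0
t 2.9 tcp [ 0.632  -0.1437  0.2307] tilt z [ 0.001 -0.003 -1.   ] q [-0.38  0.23  1.65 -0.    1.26 -1.68] F [-0.4  0.5 -0.4]
pt 0.74 385 143 [ 0.6296 -0.0645  0.    ] tool [0.0237 0.0762 0.2305]
pt 0.58 290 186 [ 0.6482 -0.1786  0.    ] tool [-0.0245 -0.0289  0.2308]
box 0.89 [270. 163.  45.  62.]
box 0.78 [360. 119.  62.  52.]
box 0.39 [254.   1.  61.  22.]
cap [88. 85.] [  65   67   49   36 1423] [ 0.5056 -0.2998  0.082 ] tool [ 0.0808 -0.1837  0.149 ]
cap [402. 153.] [ 383  136   39   36 1080] [ 0.6275 -0.0661  0.082 ] tool [0.0252 0.074  0.1485]
cap [284. 207.] [268 189  33  36 945] [ 0.647  -0.1767  0.082 ] tool [-0.0229 -0.0276  0.1488]
cap [  2. 315.] [  0 262   5  99 409] [ 0.6799 -0.4788  0.082 ] tool [-0.1347 -0.3101  0.1497]
cap [623. 319.] [612 310  22  18 268] [0.8471 0.1126 0.082 ] tool [-0.1392  0.3044  0.1483]
```

View pics/w1.png

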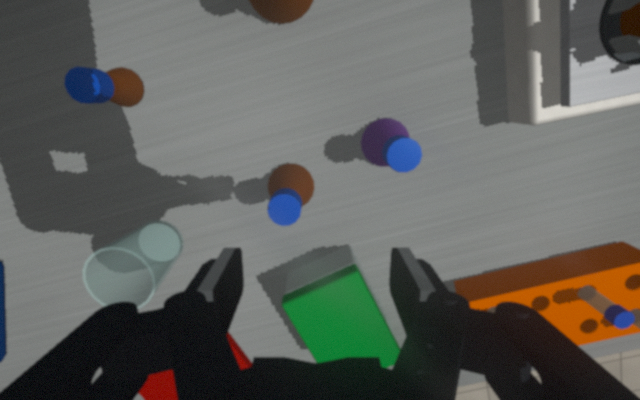

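The wrist view shows the amber medium flask with its cap at (284,207) and the purple one at (402,153). The green box lies clear of the fingers. I'm aligning, descending and gripping.

```bash
python3 -m handwheel '[[[0.065,-0.023,-0.028,0,0],[0.065,0,0,0.03,0],[0.065,0,0,0.03,0],[0.065,0,0,0.03,0],[0.065,0,0,0.03,0],[0.065,0,0,0.025,0],[0.065,0,0,0.02,0],[0.065,0,0,0,0],[0.065,0,0,0,0]]]' 40
python3 -m handwheel '[[[0.02,0,0,0,0],[0.02,0,0,0,0],[0.02,0,0,0,0],[0.02,0,0,0,0],[0.02,0,0,0,0],[0.02,0,0,0,0]]]' 40
python3 look.py w2 flask_medium 0 0.082
```

```text
time: 3.8
eef_pos: [0.6438, -0.1685, 0.0655]
tcp_rot: [0.13, 0.991, 0.0, -0.001]
contact_force: [-0.4, -0.1, -0.0]
opening: 0.76
finger_force: 0.0
time: 4.3
eef_pos: [0.6465, -0.1712, 0.069]
tcp_rot: [0.131, 0.991, -0.001, 0.002]
contact_force: [-0.3, -1.2, 7.1]
opening: 0.338
finger_force: 39.2
t 4.3 tcp [ 0.6465 -0.1712  0.069 ] tilt z [ 0.004 -0.002 -1.   ] q [-0.41  0.44  1.7   0.    1.   -1.72] F [-0.3 -1.2  7.1]
pt 0.88 472 142 [ 0.6288 -0.0667  0.    ] tool [0.0445 0.0964 0.0688]
pt 0.77 307 215 [ 0.6482 -0.177   0.    ] tool [-0.0029 -0.0051  0.069 ]
box 0.96 [433.  99. 191. 109.]
box 0.93 [270. 181.  81. 138.]
cap [566. 165.] [ 509  126  113   82 7231] [ 0.6271 -0.0663  0.082 ] tool [ 0.046   0.0963 -0.0133]
cap [316. 278.] [ 279  236   74   84 4805] [ 0.6492 -0.1715  0.082 ] tool [-0.0028  0.0004 -0.013 ]
```

View pics/w2.png

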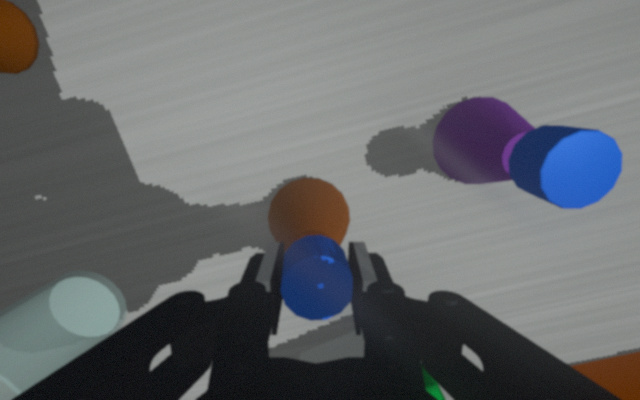

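The cap at (316,278) is held between the pads, and the base at (309,213) is offset slightly to the left. I'm lifting and checking the tilt.

```bash
python3 -m handwheel '[[[0.02,0,0,-0.01,0],[0.02,0,0,-0.03,0],[0.02,0,0,-0.035,0],[0.02,0,0,-0.035,0],[0.02,0,0,-0.035,0],[0.02,0,0,-0.02,0],[0.02,0,0,0,0],[0.02,0,0,0,0]]]' 40
python3 look.py w3 flask_medium 0.165
cat >> h.py <<'E'
E
python3 - <<'E'
from h import *
c=cam('wrist'); s=get_state(); im=cv2.imread('pics/w3.png'); hsv=cv2.cvtColor(im,cv2.COLOR_BGR2HSV)
m=cv2.inRange(hsv,(3,120,40),(18,255,255)); n,_,st,ce=cv2.connectedComponentsWithStats(m)
print([(st[k],ce[k].round()) for k in range(1,n) if st[k,4]>150])
cv2.imwrite('pics/w3c.png',im)
# expected: flask upright on tool axis
Rm=R.from_quat(s['tcp_rot']).as_matrix()
for x,dz in ((-.026,.066),(.026,.066),(0,.066)): print(proj(c,s['eef_pos']+Rm@np.array([0,x,dz])))
E
```

```text
time: 5.12
eef_pos: [0.6452, -0.1705, 0.2329]
tcp_rot: [0.131, 0.991, -0.0, 0.001]
contact_force: [-0.2, 1.1, -1.5]
opening: 0.338
finger_force: 39.7
t 5.1167 tcp [ 0.6452 -0.1705  0.2329] tilt z [ 0.003 -0.001 -1.   ] q [-0.41  0.27  1.6   0.    1.27 -1.72] F [-0.2  1.1 -1.5]
pt 0.64 306 218 [ 0.6485 -0.1773  0.165 ] tool [-0.0048 -0.0057  0.0679]
pt 0.55 404 127 [ 0.6073 -0.1044  0.165 ] tool [0.0539 0.054  0.0678]
box 0.85 [269. 177.  86. 141.]
box 0.66 [385. 100.  68.  47.]
[(array([133,  47,  30,  37, 811], dtype=int32), array([147.,  65.])), (array([ 280,  180,   69,   63, 2963], dtype=int32), array([316., 209.])), (array([  473,   228,   167,   117, 12053], dtype=int32), array([564., 285.]))]
(np.float64(274.6913681296503), np.float64(212.3128378064796))
(np.float64(355.51417596877945), np.float64(212.26758295616298))
(np.float64(315.10663228972294), np.float64(212.29020821986953))
```

View pics/w3.png

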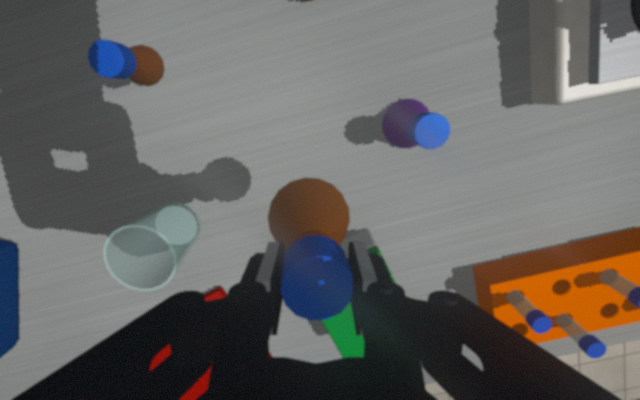

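The flask is held firmly with its base centre at about (309,217), a tilt of roughly 3°. I'm carrying it beside the clamp to look.

```bash
python3 -m handwheel '[[[0.02,0.013,0.0115,-0.003,0],[0.02,0.026,0.023,-0.003,0],[0.02,0.026,0.023,-0.003,0],[0.02,0.026,0.023,-0.003,0],[0.02,0.026,0.023,-0.003,0],[0.02,0.026,0.023,-0.003,0],[0.02,0.026,0.023,-0.003,0],[0.02,0.026,0.023,0,0],[0.02,0.013,0.0115,0,0],[0.02,0,0,0,0],[0.02,0,0,0,0]]]'
python3 look.py w4 clamp_empty 0.07
```

```text
time: 6.18
eef_pos: [0.4906, 0.062, 0.2504]
tcp_rot: [0.13, 0.991, -0.0, -0.001]
contact_force: [0.6, 0.4, -0.3]
opening: 0.339
finger_force: 39.7
t 6.1833 tcp [0.4906 0.062  0.2504] tilt z [-0.003 -0.    -1.   ] q [-0.08 -0.13  1.99 -0.    1.29 -1.39] F [ 0.6  0.4 -0.3]
pt 0.98 404 143 [0.483  0.1505 0.07  ] tool [0.0297 0.0837 0.1805]
pt 0.19 308 214 [0.5275 0.0439 0.07  ] tool [-0.0408 -0.0077  0.1803]
box 0.67 [367.  96.  97.  99.]
```

View pics/w4.png

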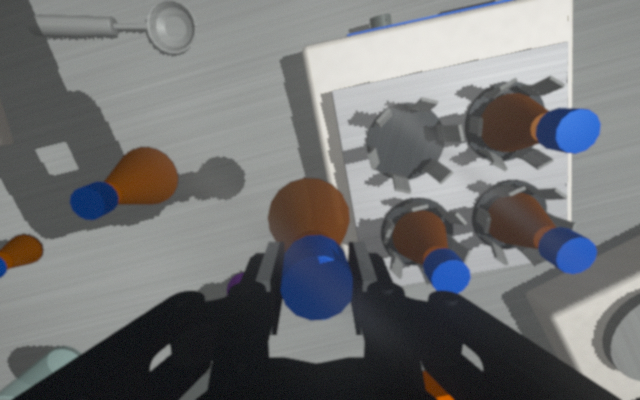

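The empty clamp is at about (404,141), and the three filled ones show caps at (575,130), (450,271) and (573,252). I'm cross-checking with the grid geometry.

```bash
python3 - <<'E'
from h import *
c=cam('wrist'); s=get_state(); Rm=R.from_quat(s['tcp_rot']).as_matrix()
im=cv2.imread('pics/w4.png'); hsv=cv2.cvtColor(im,cv2.COLOR_BGR2HSV); m=cv2.inRange(hsv,(100,120,40),(125,255,255))
n,_,st,ce=cv2.connectedComponentsWithStats(m)
C={}
for k in range(1,n):
    if st[k,4]>800: print(ce[k].round(),st[k],at_z(c,*ce[k],.156).round(4)); C[k]=at_z(c,*ce[k],.156)
P=[X for k,X in C.items() if X[1]>.09]
if len(P)==3:
    d=[(np.linalg.norm(P[i]-P[j]),i,j) for i,j in((0,1),(0,2),(1,2))]; L,i,j=max(d); k=3-i-j
    X=P[i]+P[j]-P[k]; print('grid',X.round(4),[round(a[0],4) for a in d])
# base ellipse of held flask
b=at_z(c,309,217,s['eef_pos'][2]-.066); print('base tool',(Rm.T@(b-s['eef_pos'])).round(4))
E
```

```text
[569. 130.] [ 537  109   63   44 2220] [0.4892 0.2415 0.156 ]
[ 93. 200.] [  70  182   47   38 1337] [ 0.4505 -0.0953  0.156 ]
[570. 251.] [ 540  228   57   46 1682] [0.5821 0.2365 0.156 ]
[317. 279.] [ 279  236   74   84 4617] [0.5548 0.0447 0.156 ]
[447. 271.] [ 424  250   46   45 1510] [0.5745 0.1434 0.156 ]
grid [0.4816 0.1484 0.156 ] [np.float64(0.093), np.float64(0.13), np.float64(0.0934)]
base tool [-0.0032 -0.0039  0.066 ]
```

```bash
python3 -m handwheel '[[[0.02,0.005,0.014,0,0],[0.02,0.01,0.024,0,0],[0.02,0.01,0.024,0,0],[0.02,0.0096,0.0243,0,0],[0.02,0,0,0.01,0],[0.02,0,0,0.02,0],[0.02,0,0,0.02,0],[0.02,0,0,0.016,0],[0.02,0,0,0,0],[0.02,0,0,0,0]]]'
python3 - <<'E'
from h import *
s=get_state(); print(s['eef_pos'],s['tcp_rot'],s['contact_force'])
im=viewer.read_camera('wrist'); cv2.imwrite('pics/w5.png',im)
E
```

```text
time: 7.17
eef_pos: [0.4805, 0.1526, 0.1849]
tcp_rot: [0.132, 0.991, -0.001, -0.002]
contact_force: [0.2, 0.3, 0.3]
opening: 0.338
finger_force: 39.7
[0.48052342 0.15257134 0.18489196] [ 1.31719900e-01  9.91285507e-01 -5.38672987e-04 -1.61921658e-03] [0.16616102 0.33568999 0.32986028]
```

View pics/w5.png

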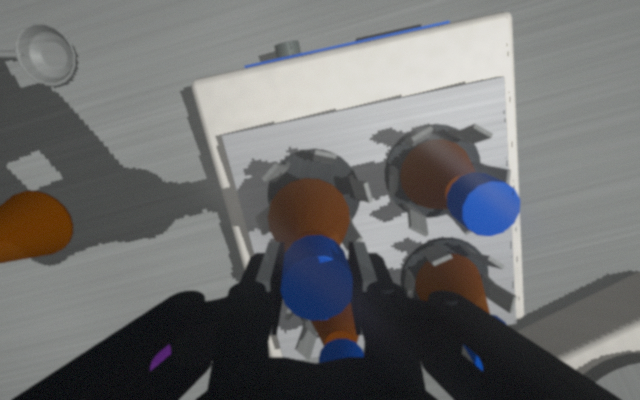

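The flask base at (309,217) sits over the ring, whose centre is about (313,200) lower down. A shift of 1–2 mm to the right is needed. I'm lowering in steps and watching the force.

```bash
python3 -m handwheel '[[[0.02,0.001,0.0015,0,0],[0.02,0,0,0.006,0],[0.02,0,0,0.006,0],[0.02,0,0,0.006,0],[0.02,0,0,0,0]]]'
python3 -m handwheel '[[[0.02,0,0,0.005,0],[0.02,0,0,0.005,0],[0.02,0,0,0.005,0],[0.02,0,0,0,0]]]'
```

```text
time: 7.63
eef_pos: [0.4792, 0.1553, 0.1667]
tcp_rot: [0.131, 0.991, -0.0, -0.001]
contact_force: [-0.0, -0.6, -1.2]
opening: 0.336
finger_force: 39.8
time: 7.97
eef_pos: [0.4793, 0.1553, 0.1518]
tcp_rot: [0.131, 0.991, -0.0, -0.001]
contact_force: [-0.5, -0.7, -1.1]
opening: 0.337
finger_force: 39.8
```

Free so far, with the base at about 83 mm. I'm continuing down to contact.

```bash
python3 -m handwheel '[[[0.02,0,0,0.004,0],[0.02,0,0,0.003,0],[0.02,0,0,0,0]]]'
python3 -m handwheel '[[[0.02,0,0,0.002,0],[0.02,0,0,0,0]]]'
```

```text
time: 8.22
eef_pos: [0.4798, 0.1553, 0.1456]
tcp_rot: [0.131, 0.991, -0.0, -0.001]
contact_force: [-1.0, -0.4, -0.7]
opening: 0.338
finger_force: 39.8
time: 8.38
eef_pos: [0.4801, 0.1553, 0.1441]
tcp_rot: [0.131, 0.991, -0.0, -0.0]
contact_force: [-0.1, 0.6, -0.5]
opening: 0.342
finger_force: 39.8
```

```bash
python3 -m handwheel '[[[0.02,0,0,0.002,0],[0.02,0,0,0,0]]]'
python3 -m handwheel '[[[0.02,0,0,0.002,0],[0.02,0,0,0,0]]]'
```

```text
time: 8.55
eef_pos: [0.4809, 0.1553, 0.1431]
tcp_rot: [0.131, 0.991, 0.0, 0.001]
contact_force: [0.1, -0.1, 2.0]
opening: 0.335
finger_force: 39.9
time: 8.72
eef_pos: [0.4819, 0.1551, 0.143]
tcp_rot: [0.131, 0.991, -0.0, 0.002]
contact_force: [-1.0, -3.0, 8.3]
opening: 0.34
finger_force: 40.5
```

Contact came at z = 0.143, the height expected for fully down. I'm releasing a moderate amount and retreating straight up.

```bash
python3 -m handwheel '[[[0.034,0,0,-0.001,0],[0.04,0,0,0,0],[0.048,0,0,0,0],[0.052,0,0,0,0],[0.052,0,0,0,0]]]'
python3 -m handwheel '[[[0.052,0,0,-0.01,0],[0.052,0,0,-0.02,0],[0.052,0,0,-0.03,0],[0.052,0,0,-0.03,0],[0.052,0,0,-0.03,0],[0.052,0.02,-0.02,0,0],[0.052,0.02,-0.03,0,0],[0.052,0,-0.03,0,0],[0.052,0,0,0,0],[0.052,0,0,0,0]]]'
python3 look.py w6 flask_medium 0.074 0.156
python3 - <<'E'
from h import *
im=[viewer.read_camera(n) for n in('scene','top')]
a=cv2.resize(im[0][130:270,180:480],(750,350)); cv2.imwrite('pics/s6.png',a)
for n,o in (('scene','flask_small'),('scene','flask_large'),('top','flask_small'),('top','flask_large')):
    for d in viewer.pinpoint(n,o)[:1]: print(n,o,at_z(cam(n),*(np.array(d['xy'])*[640,400]),0).round(3))
E
```

```text
time: 9.13
eef_pos: [0.4799, 0.1554, 0.1409]
tcp_rot: [0.131, 0.991, -0.0, -0.0]
contact_force: [-0.4, 0.4, 0.1]
opening: 0.612
finger_force: 0.0
time: 9.97
eef_pos: [0.4207, 0.0878, 0.2622]
tcp_rot: [0.132, 0.991, 0.0, 0.001]
contact_force: [-0.1, -0.0, -0.3]
opening: 0.609
finger_force: 0.0
t 9.9667 tcp [0.4207 0.0878 0.2622] tilt z [ 0.002  0.    -1.   ] q [-0.03 -0.31  2.11  0.    1.34 -1.34] F [-0.1 -0.  -0.3]
pt 0.83 386 215 [0.4834 0.1464 0.074 ] tool [-0.0448  0.0729  0.1884]
pt 0.8 252 331 [ 0.5802 -0.0302  0.074 ] tool [-0.1845 -0.0722  0.1885]
box 0.93 [246. 318.  21.  41.]
box 0.75 [364. 192.  71.  75.]
cap [445.  91.] [398  82  95  20 166] [0.3722 0.1946 0.156 ] tool [0.075  0.0903 0.1062]
cap [533. 226.] [ 504  204   52   41 1269] [0.4895 0.2444 0.156 ] tool [-0.0251  0.1691  0.1064]
cap [412. 245.] [ 391  225   42   44 1222] [0.4802 0.151  0.156 ] tool [-0.0407  0.0765  0.1064]
cap [108. 270.] [  88  253   42   36 1080] [ 0.4378 -0.0902  0.156 ] tool [-0.063  -0.1673  0.1062]
cap [537. 317.] [513 301  44  37 781] [0.5737 0.2405 0.156 ] tool [-0.1074  0.1874  0.1066]
cap [ 10. 322.] [  0 308  25  32 574] [ 0.4603 -0.1908  0.156 ] tool [-0.1111 -0.2586  0.1062]
scene flask_small [ 0.508 -0.307  0.   ]
scene flask_large [ 0.462 -0.13   0.   ]
top flask_small [ 0.503 -0.31   0.   ]
top flask_large [ 0.452 -0.127  0.   ]
```

View pics/w6.png

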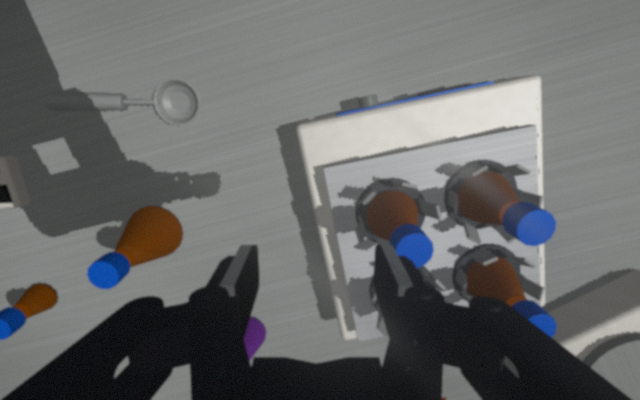

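View pics/s6.png

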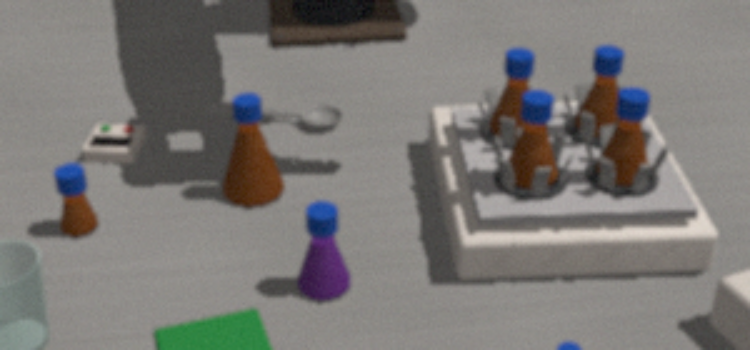

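In the wrist view the loaded flask stands in the clamp with its cap at (412,245). In the scene crop its cap at (519,62) is level with its neighbours' caps. The small and large flasks haven't moved, so I'm handing in.

```bash
python3 -c "from plant import sign_off; print(sign_off())"
```

```text
the job is handed in; nothing more can be done
None
```

The 52 mm amber flask stands upright and fully down in the empty clamp, the small and large flasks are where they started, and the job was handed in at about 10 s; `sign_off()` returned no verdict.

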